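# Close up the paint-jar rack

### The arm

A 6-joint arm with a two-finger parallel gripper is mounted at the origin on the work surface. World frame = base frame: x ahead of the robot, y to its left, z up, the work surface at z = 0. Lengths are in mm, angles in rad, forces in N, time in s.
With the tool pointing down it reaches from about 375 to 750 mm from the base axis. Payload 9 kg.
Tool frame: the origin (TCP) lies at the very end of the fingers, on their centre line; the grasp point (between the pads) lies 19 mm behind it (bot.tcp_to_grasp is the distance from the TCP to the grasp point, in mm); z points along the fingers, y is the direction in which the jaws open and shut (so a half turn about z gives the same grasp; the last joint's range is limited). The gripper opens to 85 mm and grips with 20 to 120 N. Pads are 22 mm wide; open, the fingers measure 114 mm over their backs; the gripper's body (76 mm by 85 mm) begins 54 mm behind the grasp point. The pads swing forward as they close: fully open they stand 13 mm farther back than shut.
Start: joints at [-1.498, 0.104, 0.097, 1.564, 0, 1.353], TCP at [172.041, -574.841, 197.331] pointing down, gripper open.
Joint ranges: [-2.99, 2.99], [-0.84, 1.86], [-1.1, 1.16], [-1.84, 2.11], [-1.51, 1.56], [-3.14, 3.14]. Speed limits (rad/s): [2.22, 2.22, 2.57, 3.14, 3.14, 3.14].

### API

Orientations are given as [roll, pitch, yaw] about the fixed x, y, z axes, in that order (R = Rz(yaw) Ry(pitch) Rx(roll)).
In Python, from cell import bot gives the robot as it stands.
- The arm moves only by the tool apply_moves, never from a script. Its arguments are lists of equal length, an entry for each row: "travel": the shift along the tool's x, y, z in cm, a list of three; "spin": the turn about the tool's z in degrees. In form: {"travel": [[tx, ty, tz], ...], "spin": [spin, ...]}. A call has exactly 8 rows; each row shifts and turns the pose as measured when the row begins, along the tool's axes as they then stand; what a row does not reach is not made up. A row lasts 1/10 s, in which the tool goes at most 50 mm and 8.59 degrees, less where a joint would pass 70% of its speed; a pose out of reach is approached as far as the arm can. A call with a gripper value outside its range is refused whole. "claw" is the closure, from -1 (fully open) to 1 (shut), set as the call begins (left out, the last holds). The fingers move at their own pace and stop on an object; "grip_force" is the grip in N (left out, the last holds). Time passes only in rows, so rows that do not move let the fingers close, or fill a call up. It gives the time, the measured TCP pose, the force and the opening at its end, in the units of the state.
- bot.get_obs(): the state, without advancing time (a new reading comes with each control period).
- bot.snapshot(name): name is "side" or "top" or "wrist"; returns a dict with "frame" (384x512x3 uint8, blue, green, red), "camera_matrix" (3x3 intrinsics, pixels), "R" (3x3) and "t" (3): a world point X has camera coordinates R X + t; the wrist camera has in their place "tool_from_camera" (4x4, takes a point from camera to tool coordinates, whose origin is the TCP and whose axes are the flange's). Camera axes: x right, y down, z forward; pixel columns grow to the right and rows downward; lengths in mm; the calibration is good to about 2 mm. A picture is of the moment at which its call begins: read the wrist's pose just before it. There is no depth.
- bot.hand_in(): hands the job in, once; it reports no verdict.
The state is a dict: "time": time; "q": joint angles; "qvel": joint speeds; "effort": joint torques, N m; "tool_pos": TCP position; "ee_rot": TCP orientation; "force": force on the tool from outside, world axes, zero at the start; "ft_torque": the same for the moment, N m; "finger_gap": opening from 0.0 (shut) to 1.0 (fully open).
Only numpy, scipy, OpenCV 4.12 (cv2) and the standard library are available. Lean on these libraries where they do the work, as an engineer would, in place of code of your own. Each camera call takes 0.05 s, during which the arm holds its last target.

### The job

Two notched racks of small paint jars stand on the model painter's bench. In the rack with two jars the stop leaves a gap: lift that stop out of its notches, shift it one notch towards the jars and let it down until it sits fully in the next pair of notches, square across the rack, then let go. Do not knock the nearer jar over or out of place, and leave the stop of the other, full rack alone.

Things in the scene. Friction and masses are not known exactly. Their poses are not given: they have to be found in the camera images.
- rack: Fixed plywood channel with two jars at its -y end and a gap before its stop. Origin on the bench under its centre; 236 mm long (y), 70 wide (x). Side walls at x = -30 and +30, 10 thick, have facing notches at y = -53, -9, +35, +79: 22 wide, floor 25 above the bench, between round-topped teeth 49 high. The stop starts at y = +35; the next notch towards the jars is y = -9. Turned up to 20 deg.
- stop_grip (a point): Centre of the grip of the stop to move (loose, 90 g): an aluminium crossbar 110 mm long across the rack (x), 16 along it (y), 24 high, lying in two facing notches, with an upright dark wood grip block on its middle: 26 across the rack, 20 along it, 52 high. The point is 51 above the bar's underside, 25 below the block's top; 76 above the bench when seated. Clearing the teeth takes a 24 mm lift.
- near_jar (a point): Centre of the jar nearer to the stop, in the rack with two jars: green glass, grey lid, 41 mm across, 40 high, loose on the rack's 8 mm floor, so its top is 48 above the bench. It is near y = -46 mm of the rack; the stop does not touch it when seated at y = -9 mm.
- other_stop_grip (a point): Centre of the grip block of the other stop, of the same shape and size, to be left alone. It sits right beside the jars in the other rack, which looks the same but is filled by three jars.
There are look-alikes about, which are no part of the job. What is shaped like the part that bears near_jar but purple or red is not meant.

How it is judged:
By the outcome, as a careful person would: the job done as asked, in the order asked, and still so for the second after the job is handed in, with the robot touching nothing.
It also fails if it takes over 32 s, if anything falls off the work surface, if the arm or the gripper's body presses on something with over 40 N, if the wrist force passes 120 N, or if a joint passes its speed limit or range.

## Working session

There is one attempt and no reset: what is moved stays moved. The work goes in short steps, Python scripts to look and compute and a tool call to move; the robot and the scene stay as the last step left them, time stands still between calls to the robot, and variables do not carry over. Pictures are saved under pics/ and viewed, and the job is handed in when it is done.

Besides the shell and the picture viewer there is one more tool, called after ">>>" by a JSON object that holds its "api" and its "payload". apply_moves: Moves the arm, as the interface text tells. Its arguments: {"type":"object","properties":{"travel":{"type":"array","items":{"type":"array","items":{"type":"number"}}},"spin":{"type":"array","items":{"type":"number"}},"claw":{"type":"number"},"grip_force":{"type":"number"}},"required":["travel","spin"]}

```bash
mkdir -p pics; ls
python3 - <<'E'
from cell import bot
import cv2,pickle
o=bot.get_obs();print(o)
d={}
for n in("side","top"):
    s=bot.snapshot(n);d[n]=s;cv2.imwrite(f"pics/{n}0.png",s["frame"]);print(n,s["camera_matrix"],s["R"],s["t"])
pickle.dump(d,open("s0.pkl","wb"))
E
```

```text
pics
{'time': 0.0, 'q': array([-1.49769299e+00,  1.04707071e-01,  9.64820027e-02,  1.56387532e+00,
        1.90736838e-05,  1.35307356e+00]), 'qvel': array([ 0.00139329, -0.0003718 , -0.00069362,  0.00055129,  0.00014679,
        0.00122743]), 'effort': array([ 5.02720959e-04, -5.56933093e+01,  5.03647864e+01,  1.67931255e-02,
       -3.37124975e-04,  7.60165904e-06]), 'tool_pos': array([ 172.02171656, -574.43655909,  196.52479787]), 'ee_rot': array([-3.14032350e+00, -3.00308794e-04,  2.90825898e-01]), 'force': array([-0.17018822, -0.5373719 , -0.5178274 ]), 'ft_torque': array([ 0.05630957, -0.03245125,  0.00210369]), 'finger_gap': 0.9957325620876866}
side [[385.79374784   0.         249.94047033]
 [  0.         385.79374784 194.23026775]
 [  0.           0.           1.        ]] [[ 0.9981892  -0.05988034  0.00571618]
 [-0.02982607 -0.57522634 -0.81745034]
 [ 0.0522373   0.81579961 -0.57597072]] [-528.31244922   81.75469391  896.49510559]
top [[383.27834485   0.         258.70150126]
 [  0.         383.27834485 195.16929083]
 [  0.           0.           1.        ]] [[-1.23816553e-02 -9.99923193e-01 -5.49523230e-04]
 [-9.92465737e-01  1.23563034e-02 -1.21897838e-01]
 [ 1.21895265e-01 -9.63914038e-04 -9.92542500e-01]] [ -3.49304121 522.21686395 780.90122326]
```

View pics/side0.png

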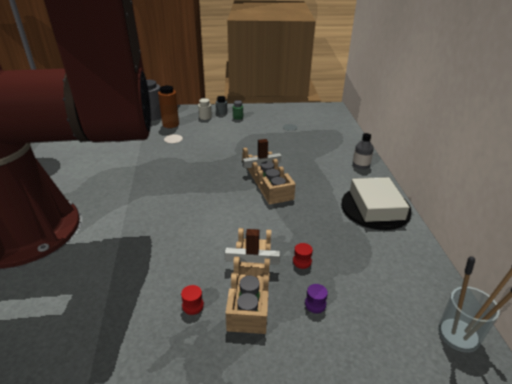

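View pics/top0.png

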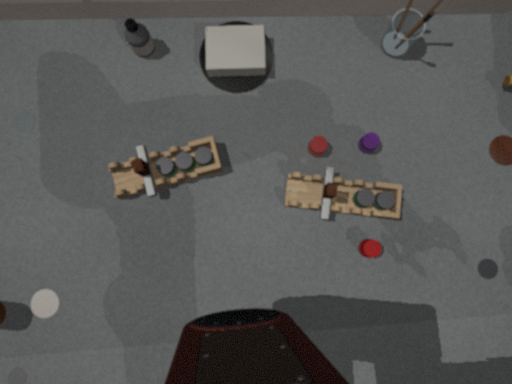

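Candidates for the stop: the rack with two jars, stop grip at top pixel (330,190) and side (252,241); the rack with three jars, grip at top (139,167) and side (263,149). The loose red and purple jars are at top (318,146), (370,143) and (371,248). I choose the right-hand rack in the top view, which has two dark-lidded jars at (364,199) and (386,201). Close crops next.

Run:
```python
import cv2,pickle
d=pickle.load(open("s0.pkl","rb"))
a=d["top"]["frame"][160:230,275:415];b=d["side"]["frame"][220:340,200:320]
cv2.imwrite("pics/ct.png",cv2.resize(a,None,fx=5.5,fy=5.5,interpolation=cv2.INTER_CUBIC))
cv2.imwrite("pics/cs.png",cv2.resize(b,None,fx=5,fy=5,interpolation=cv2.INTER_CUBIC))
```

```text
(no output)
```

View pics/ct.png

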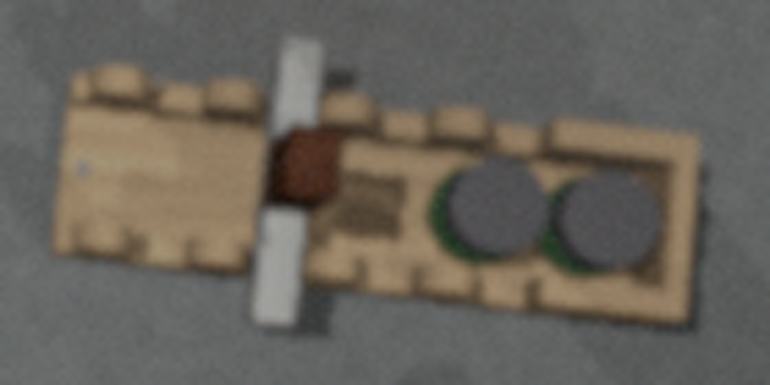

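View pics/cs.png

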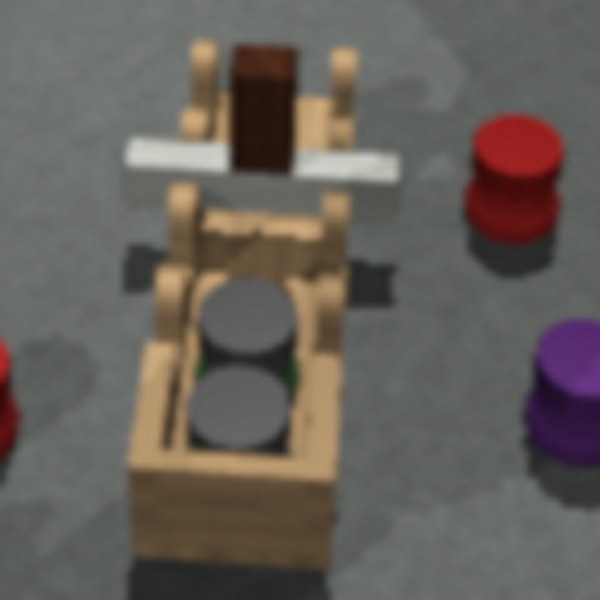

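The crops confirm it: two green jars with grey lids, and an empty cell between the stop and the nearer jar. Now I fit the stop's pose from both views.

```bash
cat > h.py <<'E'
import numpy as np,cv2
def proj(s,X):
    c=(np.asarray(X)@s["R"].T+s["t"]); p=c@s["camera_matrix"].T; return p[:,:2]/p[:,2:]
def rz(a): return np.array([[np.cos(a),-np.sin(a),0],[np.sin(a),np.cos(a),0],[0,0,1]])
E
python3 - <<'E'
import pickle;from h import *
from scipy.optimize import least_squares
d=pickle.load(open("s0.pkl","rb"))
L=np.array([[55,43,49],[55,27,49],[-55,43,49],[-55,27,49]],float)
T=np.array([[283,38],[323,40],[253,322],[296,325]])
S=np.array([[400,153],[398,180],[130,140],[127,168]])
G=np.array([[-13,45,101],[13,45,101],[13,25,101],[-13,25,101]],float)
SG=np.array([[233,47],[297,47],[297,75],[232,72]])
ft=lambda c:(c+.5)/5.5-.5+[275,160]
fs=lambda c:(c+.5)/5-.5+[200,220]
def w(p,X): return X@rz(p[2]).T+[p[0],p[1],0]
def rT(p): return (proj(d["top"],w(p,L))-ft(T)).ravel()
def rS(p): return np.r_[(proj(d["side"],w(p,L))-fs(S)).ravel(),(proj(d["side"],w(p,G))-fs(SG)).ravel()]
for n,f in(("top",rT),("side",rS),("both",lambda p:np.r_[rT(p),rS(p)])):
    r=least_squares(f,[400,-180,-.1],loss="soft_l1",x_scale=[10,10,.1]);print(n,r.x,np.round(f(r.x),1))
p=r.x
for n,q in(("grip",[0,35,76]),("target",[0,-9,76]),("jar",[0,-46,48])): print(n,w(p,np.array([q]))[0],*[proj(d[k],w(p,np.array([q])))[0] for k in("top","side")])
# jar lid ray z=48
for k,px in(("top",ft(np.array([497,207]))),("side",fs(np.array([246,316])))):
    s=d[k];r=s["R"].T@np.linalg.inv(s["camera_matrix"])@np.r_[px,1];C=-s["R"].T@s["t"];print(k,"jar",C+r*(48-C[2])/r[2])
E
```

```text
top [ 5.19634001e+02 -1.86850684e+02 -1.31835760e-01] [-0.2 -0.5  0.2  0.1  0.1  0.  -0.   0.4]
side [ 5.20353839e+02 -1.88326830e+02 -1.17803034e-01] [ 0.3 -0.2  0.7 -0.  -0.3 -0.1 -0.6 -0.1 -0.1 -1.   0.5 -0.4  0.1  0.8
 -0.6  0.8]
both [ 5.19961311e+02 -1.87493986e+02 -1.27308317e-01] [ 0.  -0.6  0.3 -0.1  0.5 -0.1  0.4  0.3  0.2 -0.3  0.6 -0.1 -0.3 -0.5
 -0.6 -0.6 -0.1 -1.3  0.5 -0.6 -0.   0.6 -0.7  0.5]
grip [ 524.40507578 -152.77723272   76.        ] [329.79387528 190.49287518] [252.35375903 241.14418676]
target [ 518.81862873 -196.42115107   76.        ] [351.64124219 192.98390628] [250.88562109 257.03357685]
jar [ 514.12093461 -233.12171878   48.        ] [366.16190858 196.72802579] [249.4545115  282.42151201]
top jar [ 513.10851531 -230.5661357    48.        ]
side jar [ 512.87368877 -233.9610529    48.        ]
```

>>> {"api": "apply_moves", "payload": {"travel": [[4.1, -2.7, 0], [3.9, -2.9, 0], [3.8, -3.1, 0], [3.6, -3.3, 0], [3.4, -3.5, 0], [3.2, -3.7, 0], [3.1, -3.8, 0], [2.8, -4.0, 0]], "spin": [3, 3, 3, 3, 3, 3, 3, 3], "claw": -1, "grip_force": 40}}

```text
time: 0.9
tool_pos: [426.1, -270.1, 192.4]
ee_rot: [-3.136, 0.003, -0.155]
force: [1.4, -0.0, -0.1]
finger_gap: 1.002
```

>>> {"api": "apply_moves", "payload": {"travel": [[2.0, -3.2, 0.2], [2.0, -3.2, 0.2], [2.0, -3.2, 0.2], [1.2, -2.0, 0.2], [0.6, -1.0, 0], [0, 0, 0], [0, 0, 0], [0, 0, 0]], "spin": [-0.8, 0, 0, 0, 0, 0, 0, 0]}}

```text
time: 1.7
tool_pos: [525.4, -146.8, 182.8]
ee_rot: [-3.134, 0.006, -0.135]
force: [-0.2, -0.5, 0.1]
finger_gap: 0.999
```

Run:
```python
from cell import bot
import cv2,pickle
o=bot.get_obs();print(o["tool_pos"],o["ee_rot"],o["force"])
s=bot.snapshot("wrist");print(s["camera_matrix"],s["tool_from_camera"])
pickle.dump((o,s),open("w1.pkl","wb"));cv2.imwrite("pics/w1.png",s["frame"])
```

```text
[ 525.40521048 -146.79072442  182.76073137] [-3.13416381  0.00574526 -0.13533263] [-0.21835983 -0.51736001  0.08369366]
[[273.44781744   0.         256.36371623]
 [  0.         273.44781744 193.42823473]
 [  0.           0.           1.        ]] [[ 1.50404987e-04 -9.51093225e-01 -3.08903958e-01  7.93880403e+01]
 [ 9.99999798e-01  3.33878369e-04 -5.41088885e-04 -1.45572048e+00]
 [ 6.17762322e-04 -3.08903814e-01  9.51093083e-01 -1.77590167e+02]
 [ 0.00000000e+00  0.00000000e+00  0.00000000e+00  1.00000000e+00]]
```

View pics/w1.png

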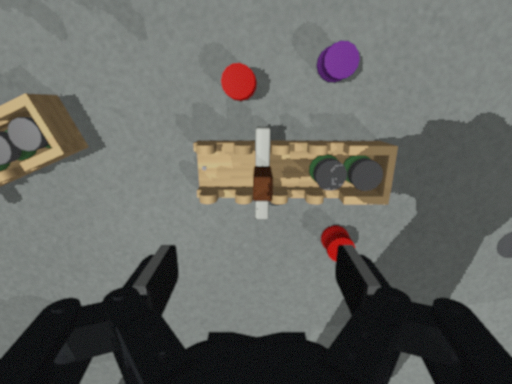

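The wrist view shows the stop grip at (262,185), the bar from (263,128) to (262,218), and the two jars at (328,172) and (366,174). I overlay the model to check the rack yaw and the notches.

```bash
cat >> h.py <<'E'
from scipy.spatial.transform import Rotation as Ro
def wcam(o,s):
    T=np.eye(4);T[:3,:3]=Ro.from_euler("xyz",o["ee_rot"]).as_matrix();T[:3,3]=o["tool_pos"]
    I=np.linalg.inv(T@s["tool_from_camera"]);return dict(R=I[:3,:3],t=I[:3,3],camera_matrix=s["camera_matrix"],frame=s["frame"])
P=np.array([519.96,-187.49,-.1273])
def w(p,X): return np.atleast_2d(X)@rz(p[2]).T+[p[0],p[1],0]
def overlay(c,p,fn,box,f,ystop=35,dz=0):
    x0,y0,x1,y1=box
    im=cv2.resize(c["frame"][y0:y1,x0:x1],None,fx=f,fy=f,interpolation=cv2.INTER_CUBIC)
    def ln(pts,col):
        q=((proj(c,w(p,np.array(pts,float)))-[x0,y0]+.5)*f-.5); cv2.polylines(im,[np.int32(np.round(q))],True,col,1,cv2.LINE_AA)
    ln([[55,ystop+8,49+dz],[55,ystop-8,49+dz],[-55,ystop-8,49+dz],[-55,ystop+8,49+dz]],(255,255,0))
    ln([[13,ystop+10,101+dz],[13,ystop-10,101+dz],[-13,ystop-10,101+dz],[-13,ystop+10,101+dz]],(0,255,255))
    ln([[35,118,0],[35,-118,0],[-35,-118,0],[-35,118,0]],(0,0,255))
    for y in(-53,-9,35,79):
        for sx in(-30,30): ln([[sx-5,y-11,25],[sx-5,y+11,25],[sx+5,y+11,25],[sx+5,y-11,25]],(255,0,255))
    cv2.imwrite(fn,im)
E
python3 - <<'E'
import pickle;from h import *
o,s=pickle.load(open("w1.pkl","rb"));c=wcam(o,s)
overlay(c,P,"pics/o1.png",(180,110,410,230),3.4)
overlay(pickle.load(open("s0.pkl","rb"))["top"],P,"pics/o2.png",(275,160,415,230),5.5)
E
```

```text
(no output)
```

View pics/o1.png

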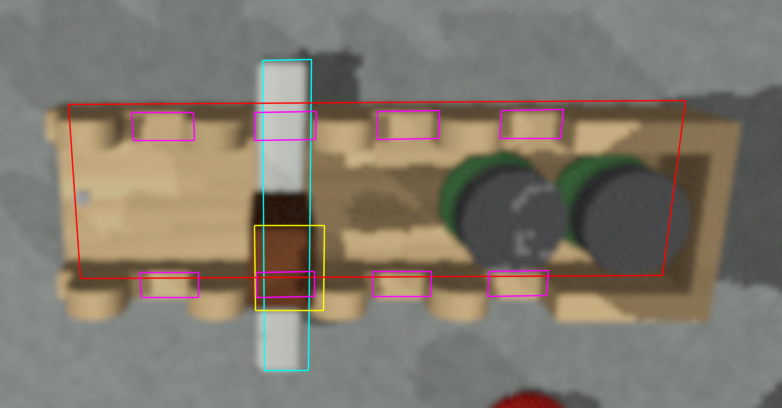

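View pics/o2.png

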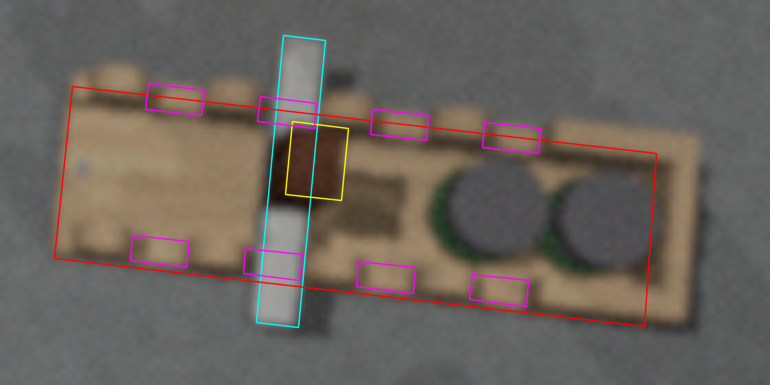

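>>> {"api": "apply_moves", "payload": {"travel": [[0, 0.3, 2.5], [0, 0.2, 2.5], [0, 0, 2.5], [0, 0, 2.0], [0, 0, 1.5], [0, 0, 0.8], [0, 0, 0], [0, 0, 0]], "spin": [-0.5, 0, 0, 0, 0, 0, 0, 0]}}

```text
time: 2.55
tool_pos: [522.8, -158.6, 63.5]
ee_rot: [-3.137, 0.001, -0.136]
force: [0.4, 0.1, 0.4]
finger_gap: 0.999
```

>>> {"api": "apply_moves", "payload": {"travel": [[0.1, -0.4, 0.2], [0, -0.3, 0.1], [0, 0, 0], [0, 0, 0], [0, 0, 0], [0, 0, 0], [0, 0, 0], [0, 0, 0]], "spin": [-0.5, 0, 0, 0, 0, 0, 0, 0]}}

```text
time: 3.35
tool_pos: [527.0, -152.0, 63.7]
ee_rot: [-3.139, -0.004, -0.126]
force: [-0.5, 1.0, 0.1]
finger_gap: 0.999
```

Run:
```python
from cell import bot
import cv2,pickle
o=bot.get_obs();print(o["tool_pos"],o["ee_rot"],o["force"])
s=bot.snapshot("wrist")
cv2.imwrite("pics/w2.png",s["frame"])
```

```text
[ 526.99218558 -151.99367464   63.72909296] [-3.13897769 -0.00361386 -0.12627872] [-0.50265376  1.02545963  0.11899674]
```

View pics/w2.png

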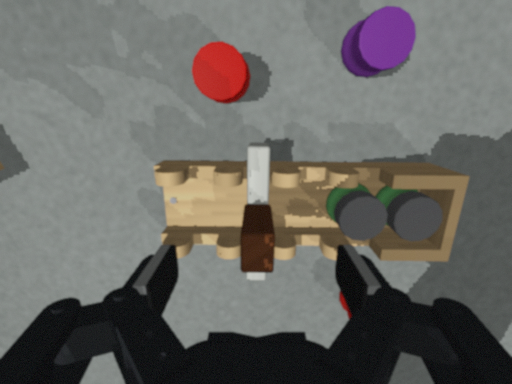

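The grip is at columns 241-273, centred between the fingertips (172 and 342). I close.

>>> {"api": "apply_moves", "payload": {"travel": [[-0.2, 0, 0.3], [0, 0, 0], [0, 0, 0], [0, 0, 0], [0, 0, 0], [0, 0, 0], [0, 0, 0], [0, 0, 0]], "spin": [0, 0, 0, 0, 0, 0, 0, 0], "claw": 1, "grip_force": 40}}

```text
time: 4.2
tool_pos: [524.8, -151.8, 60.4]
ee_rot: [-3.139, -0.004, -0.126]
force: [0.1, -0.3, -0.0]
finger_gap: 0.219
```

Run:
```python
from cell import bot
for i in range(4):
    o=bot.get_obs();print(o["tool_pos"],o["ee_rot"],o["force"],o["finger_gap"])
```

```text
[ 524.77811949 -151.79365385   60.4110756 ] [-3.13896401 -0.00356892 -0.1264337 ] [ 0.08600556 -0.31244238 -0.02808267] 0.21889480016050555
[ 524.77811949 -151.79365385   60.4110756 ] [-3.13896401 -0.00356892 -0.1264337 ] [ 0.08600556 -0.31244238 -0.02808267] 0.21889480016050555
[ 524.77811949 -151.79365385   60.4110756 ] [-3.13896401 -0.00356892 -0.1264337 ] [ 0.08600556 -0.31244238 -0.02808267] 0.21889480016050555
[ 524.77811949 -151.79365385   60.4110756 ] [-3.13896401 -0.00356892 -0.1264337 ] [ 0.08600556 -0.31244238 -0.02808267] 0.21889480016050555
```

The opening is about 19 mm, matching the 20 mm block, with no side load. Lifting 34 mm.

>>> {"api": "apply_moves", "payload": {"travel": [[0, 0, -0.5], [0, 0, -0.7], [0, 0, -0.8], [0, 0, -0.8], [0, 0, -0.5], [0, 0, 0], [0, 0, 0], [0, 0, 0]], "spin": [0, 0, 0, 0, 0, 0, 0, 0]}}

```text
time: 5.0
tool_pos: [524.9, -152.0, 97.0]
ee_rot: [-3.139, -0.004, -0.126]
force: [0.6, -0.2, -1.3]
finger_gap: 0.215
```

Run:
```python
from cell import bot
from h import *
o=bot.get_obs();print(o["tool_pos"],o["ee_rot"],o["force"],o["finger_gap"])
s=bot.snapshot("side");s2=bot.snapshot("top")
dz=o["tool_pos"][2]-60.4
overlay(s,P,"pics/l1.png",(190,200,330,340),4,36,dz)
overlay(s2,P,"pics/l2.png",(275,160,415,230),5.5,36,dz)
```

```text
[ 524.86109411 -152.00420006   97.03389077] [-3.13927392 -0.00422636 -0.1264437 ] [ 0.59813523 -0.23773664 -1.3015078 ] 0.21467438072110037
```

View pics/l1.png

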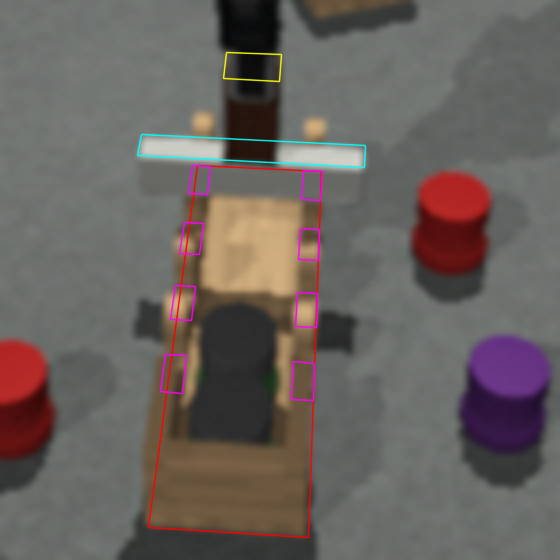

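View pics/l2.png

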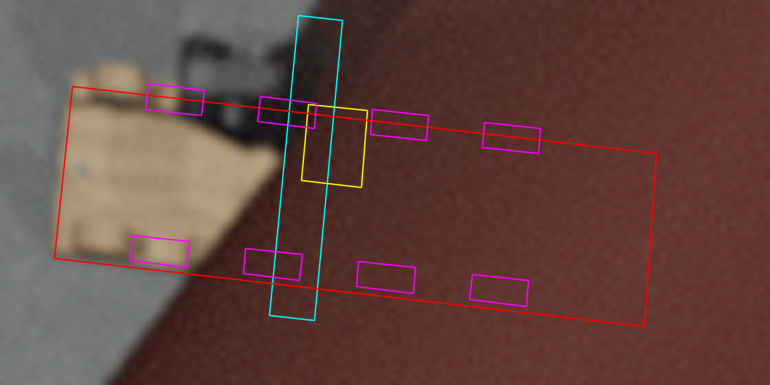

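The side view shows the bar lifted level and clear of the teeth, matching the model (bar top edge about (140,140)-(365,150)). Now one pitch, 44 mm, along tool +y.

>>> {"api": "apply_moves", "payload": {"travel": [[0, 0.5, 0], [0, 0.8, 0], [0, 0.9, 0], [0, 0.9, 0], [0, 0.8, 0], [0, 0.5, 0], [0, 0, 0], [0, 0, 0]], "spin": [0, 0, 0, 0, 0, 0, 0, 0]}}

```text
time: 5.9
tool_pos: [517.9, -200.4, 95.7]
ee_rot: [-3.139, -0.003, -0.128]
force: [0.2, -0.7, -0.4]
finger_gap: 0.216
```

Run:
```python
from cell import bot
from h import *
o=bot.get_obs();print(o["tool_pos"],o["ee_rot"],o["force"],o["finger_gap"])
x=rz(-P[2])@(o["tool_pos"]-[P[0],P[1],0]);print("rackframe",x)
s=bot.snapshot("side");s2=bot.snapshot("wrist")
dz=o["tool_pos"][2]-60.4
overlay(s,P,"pics/m1.png",(190,200,330,340),4,-9,dz)
overlay(wcam(o,s2),P,"pics/m2.png",(130,100,400,300),2.9,-9,dz)
```

```text
[ 517.91109199 -200.43931655   95.72071102] [-3.13879659e+00 -2.56358387e-03 -1.27910361e-01] [ 0.1801867  -0.67263655 -0.40815038] 0.21595437791156155
rackframe [ -0.38832951 -13.10465655  95.72071102]
```

View pics/m1.png

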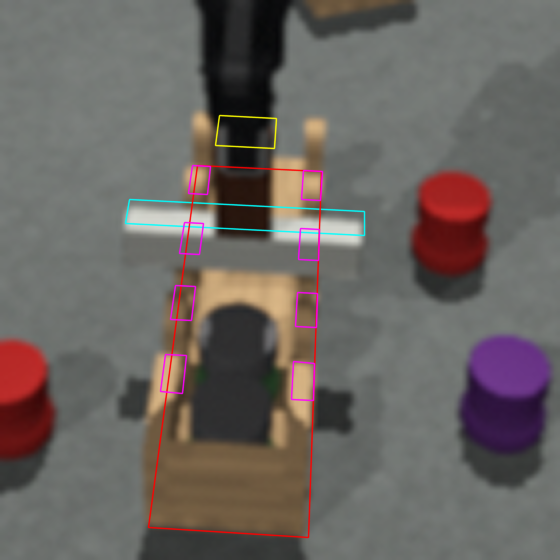

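View pics/m2.png

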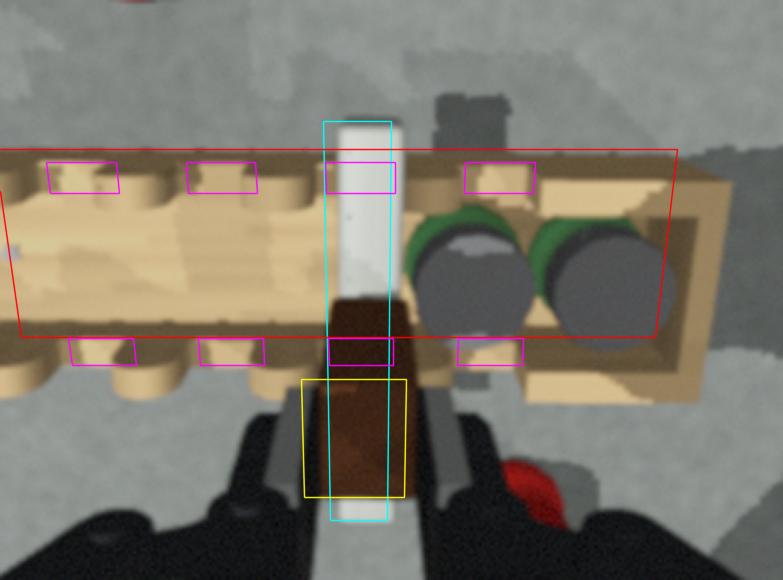

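Both views and the pose agree that the shift overshot by 3.5-4 mm. I correct by -4 mm and check before lowering.

>>> {"api": "apply_moves", "payload": {"travel": [[0, -0.2, 0], [0, -0.2, 0], [0, 0, 0], [0, 0, 0], [0, 0, 0], [0, 0, 0], [0, 0, 0], [0, 0, 0]], "spin": [0, 0, 0, 0, 0, 0, 0, 0]}}

```text
time: 6.8
tool_pos: [518.8, -194.6, 95.9]
ee_rot: [-3.139, -0.003, -0.126]
force: [0.8, -1.2, -2.4]
finger_gap: 0.214
```

Run:
```python
from cell import bot
from h import *
o=bot.get_obs();print(o["tool_pos"],o["ee_rot"],o["force"],o["finger_gap"])
x=rz(-P[2])@(o["tool_pos"]-[P[0],P[1],0]);print("rackframe",x)
s2=bot.snapshot("wrist")
dz=o["tool_pos"][2]-60.4
overlay(wcam(o,s2),P,"pics/m3.png",(130,100,400,300),2.9,-9,dz)
```

```text
[ 518.78867829 -194.63034598   95.85408146] [-3.13869951e+00 -2.69355963e-03 -1.25712249e-01] [ 0.83323471 -1.22009115 -2.40373017] 0.21402220341631742
rackframe [-0.2553307  -7.23127523 95.85408146]
```

View pics/m3.png

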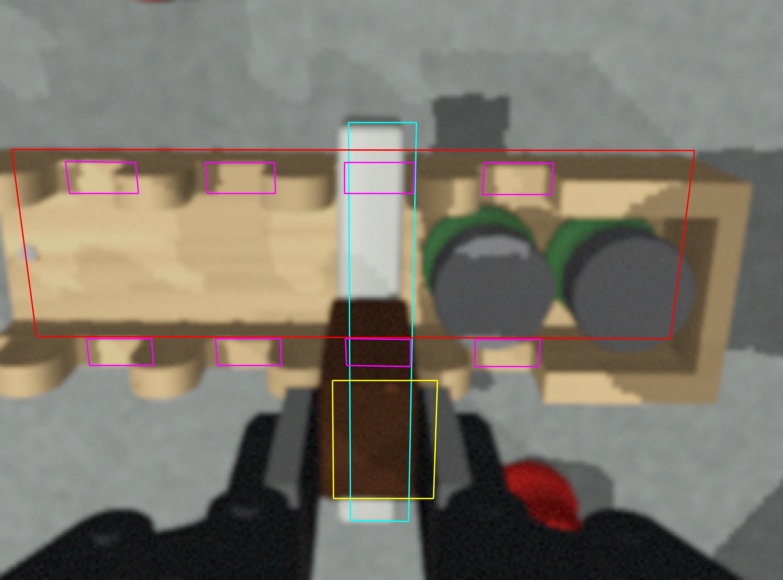

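>>> {"api": "apply_moves", "payload": {"travel": [[0, 0.15, 0], [0, 0, 0], [0, 0, 0], [0, 0, 0], [0, 0, 0], [0, 0, 0], [0, 0, 0], [0, 0, 0]], "spin": [0, 0, 0, 0, 0, 0, 0, 0]}}

```text
time: 7.65
tool_pos: [518.6, -196.4, 95.8]
ee_rot: [-3.139, -0.003, -0.126]
force: [-0.7, -0.3, -1.3]
finger_gap: 0.217
```

Run:
```python
from cell import bot
from h import *
o=bot.get_obs();print(o["tool_pos"],o["ee_rot"],o["force"],o["finger_gap"])
x=rz(-P[2])@(o["tool_pos"]-[P[0],P[1],0]);print("rackframe",x)
```

```text
[ 518.55439727 -196.39778725   95.83686497] [-3.13870571e+00 -2.70209404e-03 -1.25978006e-01] [-0.67966696 -0.25771782 -1.31745253] 0.21711836427685313
rackframe [-0.2633279  -9.01415838 95.83686497]
```

At -9.0 in the rack frame. Lowering part way.

>>> {"api": "apply_moves", "payload": {"travel": [[0, 0, 0.4], [0, 0, 0.4], [0, 0, 0.4], [0, 0, 0.4], [0, 0, 0.3], [0, 0, 0.2], [0, 0, 0], [0, 0, 0]], "spin": [0, 0, 0, 0, 0, 0, 0, 0]}}

```text
time: 8.45
tool_pos: [518.3, -196.0, 72.2]
ee_rot: [-3.138, -0.002, -0.126]
force: [0.3, -1.4, 0.1]
finger_gap: 0.217
```

Run:
```python
from cell import bot
from h import *
o=bot.get_obs();print(o["tool_pos"],o["ee_rot"],o["force"],o["ft_torque"],o["finger_gap"])
x=rz(-P[2])@(o["tool_pos"]-[P[0],P[1],0]);print("rackframe",x)
s=bot.snapshot("side");s2=bot.snapshot("wrist")
dz=o["tool_pos"][2]-60.4
overlay(s,P,"pics/n1.png",(190,200,330,340),4,-9,dz)
overlay(wcam(o,s2),P,"pics/n2.png",(130,100,400,300),2.9,-9,dz)
```

```text
[ 518.25316465 -196.03648424   72.2267873 ] [-3.13822875e+00 -1.74753411e-03 -1.25894018e-01] [ 0.27279627 -1.37078303  0.10013059] [-0.03577976  0.00786745 -0.01956441] 0.21710386396878184
rackframe [-0.60799279 -8.69402235 72.2267873 ]
```

View pics/n1.png

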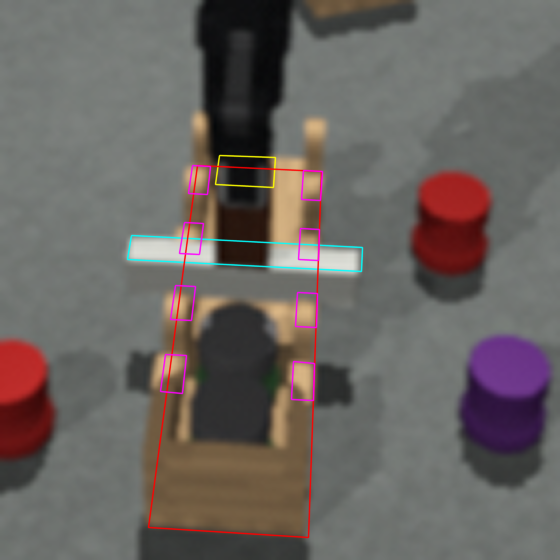

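View pics/n2.png

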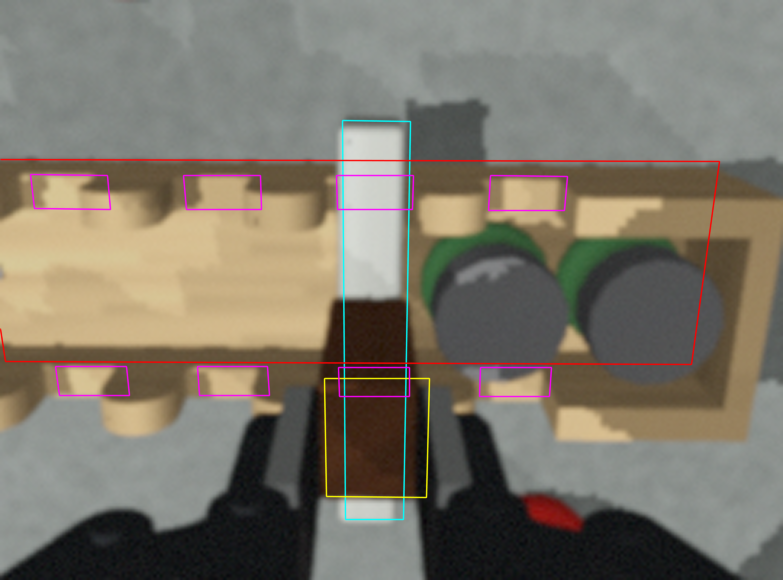

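The bar is between the teeth of the y = -9 notches without side force, and the jar has not moved. Lowering the remaining ~12 mm.

>>> {"api": "apply_moves", "payload": {"travel": [[0, 0.05, 0.2], [0, 0, 0.3], [0, 0, 0.3], [0, 0, 0.2], [0, 0, 0.1], [0, 0, 0], [0, 0, 0], [0, 0, 0]], "spin": [0, 0, 0, 0, 0, 0, 0, 0]}}

```text
time: 9.35
tool_pos: [518.4, -196.7, 60.6]
ee_rot: [-3.138, -0.002, -0.126]
force: [-0.5, -1.0, -1.6]
finger_gap: 0.22
```

At seat height (60.6 against 60.4), with no side load. Releasing.

>>> {"api": "apply_moves", "payload": {"travel": [[0, 0, 0], [0, 0, 0], [0, 0, 0], [0, 0, 0], [0, 0, 0], [0, 0, 0], [0, 0, 0], [0, 0, 0]], "spin": [0, 0, 0, 0, 0, 0, 0, 0], "claw": -0.6}}

```text
time: 10.15
tool_pos: [519.0, -197.1, 61.6]
ee_rot: [-3.139, -0.004, -0.126]
force: [0.5, 0.1, -0.6]
finger_gap: 0.801
```

>>> {"api": "apply_moves", "payload": {"travel": [[0, 0, -0.8], [0, 0, -1.2], [0, 0, -2.0], [0, 0, -2.5], [0, 0, -2.5], [0, 0, -1.5], [0, 0, 0], [0, 0, 0]], "spin": [0, 0, 0, 0, 0, 0, 0, 0]}}

```text
time: 10.95
tool_pos: [518.9, -197.5, 176.6]
ee_rot: [-3.141, -0.007, -0.126]
force: [1.1, 0.7, -0.1]
finger_gap: 0.794
```

Run:
```python
from cell import bot
from h import *
o=bot.get_obs();print(o["tool_pos"],o["ee_rot"],o["force"],o["finger_gap"])
s=bot.snapshot("side");s2=bot.snapshot("wrist")
overlay(s,P,"pics/p1.png",(190,200,330,340),4,-9,0)
overlay(wcam(o,s2),P,"pics/p2.png",(160,90,420,260),3,-9,0)
cv2.imwrite("pics/p3.png",s["frame"])
```

```text
[ 518.90480301 -197.52683847  176.57570317] [-3.14086304 -0.00686777 -0.12588191] [ 1.1415784   0.71183542 -0.11495797] 0.7937990528107378
```

View pics/p1.png

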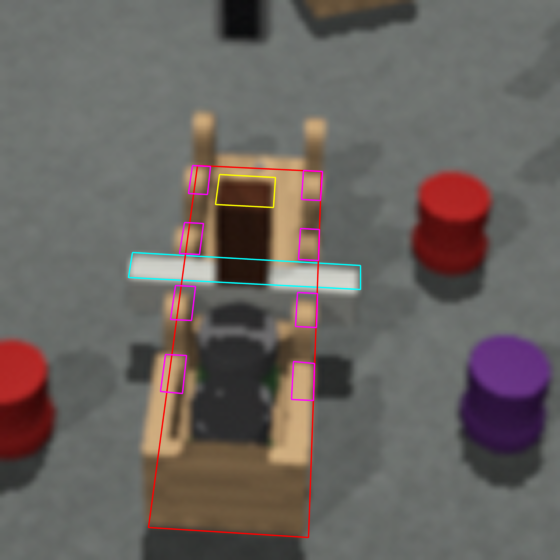

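View pics/p2.png

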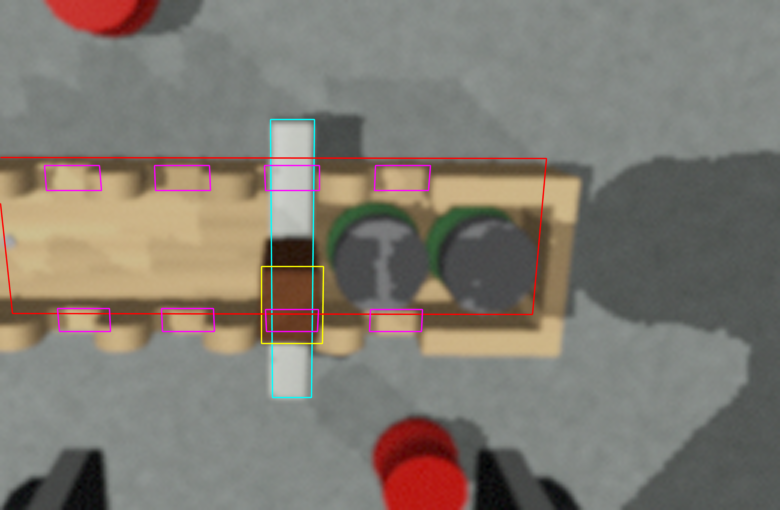

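View pics/p3.png

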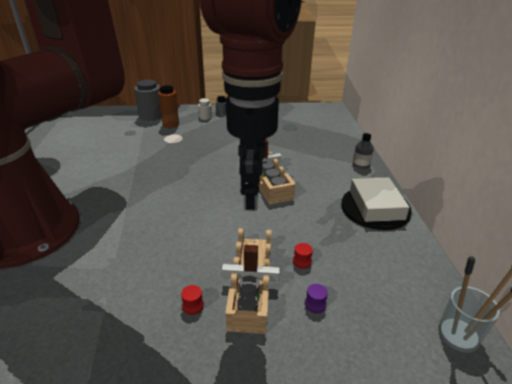

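The stop matches the seated model at y = -9 in both the wrist and side views. It is square, the jar is upright in place, and the gripper is clear. Handing in.

Run:
```python
from cell import bot
print(bot.hand_in())
```

```text
the job is handed in; nothing more can be done
None
```

I moved the stop in the two-jar rack one notch towards the jars, from y = +35 to y = -9, let go and handed the job in at about 11 s of the 32 s allowed. The hand-in gives no verdict.

- **Seating:** After release, the bar and grip matched the seated model at y = -9 to about a pixel or two in the side and wrist views. The bar was square across the rack. The gripper was at the same height when I let go as when I first gripped the stop (60.6 mm against 60.4 mm).
- **Jars and other stop:** The nearer jar was upright with no visible shift. I never went near the other rack's stop.
- **Forces:** Every wrist force reading I took was under 3 N.
- **Corrected on the way:** With the stop lifted, the sideways shift overshot by about 4 mm. The first correction then went about 2 mm too far, and I put both right before lowering.
- **Small disagreement:** The wrist camera and the arm's own pose differed by about 1 mm on where the bar sat along the rack. That is within the 3 mm of play the notch allows on each side.

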